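# Open the roller mixer by its release bar and add a tube

## Task

The capped blood tube lying on the bench has to go on the roller mixer with the one already on it. Push the mixer's long release bar straight in near its middle, so that both ends go in together and both catches let the clear cover spring up, and let the bar come back out; then lay the tube on the rollers in a free groove, lengthwise along the rollers and wholly on them. Set it down rather than dropping it, leave the other tube on the rollers, and leave the cover open.

Things in the scene. Friction and masses are not known exactly. Their poses are not given: they have to be found in the camera images.
- mixer: Tube roller mixer, fixed on the bench, white case 175 x 260 mm, deck 50 mm high, with a clear cover (shut at the start). Origin: centre of its underside; x to its back, away from the release bar, y to its left along the rollers, z up. Five grey rollers, 18 mm diameter, 190 mm long, run along y (-95 to 95 mm), axes at x = -40, -20, 0, 20, 40 mm, tops at z = 73 mm. They do not turn.
- groove_front (a point): Where the middle of a tube comes to lie in the front groove: x = -30, y = 0, z = 78 mm in the mixer's frame, halfway along the rollers, 5 mm above their tops. The other grooves are at x = -10, 10 and 30 mm. Nothing but the cover stands above the deck in front of this groove; cheeks 5 mm thick and 72 mm high stand at the roller ends (y = +-98 mm).
- bar_centre (a point): Middle of the front face of the release bar: aluminium, 250 mm long, 30 mm high, 12 mm thick, with a grey insert, across the front of the mixer, facing the robot. The face is upright and looks to the mixer's -x; at rest this point is at x = -112, y = 0, z = 40 mm of the mixer. Push it along the mixer's +x, for instance with closed fingers pointing down, tips 10 mm below this point.
- bar_left (a point): Point on the front face of the release bar near its left end (+y of the mixer), 118 mm from the middle. Each end carries a rod with a catch over a tab of the cover. A catch lets go when its end is 4.5 to 5 mm in; the cover rises only while both have let go.
- bar_right (a point): The same near the right end (-y of the mixer), 118 mm from the middle. The bar is hinged at its middle on the plunger: pushed more than about 30 mm off its middle it rocks and only the near end goes in far enough.
- plunger (a joint): How far the middle of the release bar is pushed in, m: 0 at rest, 0.009 at the stop. Spring: 2 N to start, about 5 N at the stop; it springs back out when let go.
- cover (a joint): Angle of the clear cover (126 x 212 mm, its top 102 mm above the bench when shut, its front 52 mm behind the face of the bar) about its hinge at the back of the mixer, rad: 0 shut, 1.75 fully open. When both catches have let go a spring lifts it gently to 1.75 in about 2 s, and it stays. Open, it stands upright behind the rollers, up to 190 mm high, and leaves the front grooves clear from above.
- tube: The capped blood tube lying on the bench to the right of the mixer: 78 mm long, body 13 mm diameter, cap 16 mm diameter and 16 mm long, 12 g. Origin: at the rounded bottom end, on the axis; z runs along the tube towards the cap. Lying on the bench its axis is 6 to 8 mm high.
- tube_mid (a point): Middle of that tube, on its axis, 38 mm from the bottom end.
- tube_in: Another tube of the same kind, already lying on the rollers under the cover, in the rearmost groove (x = 30 mm of the mixer). Axes as for the tube on the bench.
- tube_in_mid (a point): Middle of the tube already on the rollers, on its axis, 38 mm from its bottom end.

How it is judged:
By the outcome, as a careful person would: the job done as asked, in the order asked, and still so for the second after the job is handed in, with the robot touching nothing.
It also fails if it takes over 58 s, if anything falls off the work surface, if the arm or the gripper's body presses on something with over 40 N, if the wrist force passes 120 N, or if a joint passes its speed limit or range.

## Robot

A 7-joint arm with a two-finger parallel gripper is mounted at the origin on a cart in front of the work surface, level with it; the furniture and walls round the work are solid. World frame = base frame: x ahead of the robot, y to its left, z up, the work surface at z = 0. Lengths are in m, angles in degrees, forces in N, time in s.
With the tool pointing down it reaches from about 0.425 to 0.825 m from the base axis. Payload 3.6 kg.
Tool frame: the origin (TCP) lies between the finger pads; the fingertips stand 11 mm ahead of it and the grasp point (between the pads) lies 8 mm behind it; z points along the fingers, y is the direction in which the jaws open and shut (so a half turn about z gives the same grasp; the last joint's range is limited). The gripper opens to 85 mm and grips with 20 to 120 N. Pads are 22 mm wide; open, the fingers measure 114 mm over their backs; the gripper's body (76 mm by 85 mm) begins 54 mm behind the grasp point. The pads swing forward as they close: fully open they stand 13 mm farther back than shut.
Start: joints at [65.976, 35.231, -0.722, 81.555, 0.464, 63.22, -2.315], TCP at [0.249, -0.6, 0.242] pointing down, gripper open.
Joint ranges: [-178.69, 178.69], [-17.37, 117.87], [-77.05, 75.6], [15.02, 138.74], [-78.02, 258.01], [0.78, 113.62], [-162.83, 162.83]. Speed limits (degrees/s): [159.86, 159.86, 180, 180, 180, 180, 180].

## Interface

Orientations are given as a 3x3 rotation matrix whose columns are the frame's x, y, z axes.
In Python, from station import r, vision, job gives the robot as it stands.
- The arm moves only by the shell command python3 -m handwheel 'ROWS' [OPENING] [FORCE]. ROWS is text: rows parted by semicolons, each of 4 numbers parted by spaces: the shift along the world's x, y, z in units of 40 mm (1.0 is 40 mm), then the turn about the world's z in units of 5 degrees (1.0 is 5 degrees). In form: tx ty tz turn; .... A call has 1 to 12 rows; each row shifts and turns the pose as measured when the row begins; what a row does not reach is not made up. A row lasts 1/8 s, in which the tool goes at most 62.5 mm and 10.7 degrees, less where a joint would pass 70% of its speed; a pose out of reach is approached as far as the arm can. A call is refused whole if a number of a shift passes 1 or a number of a turn 1, either way. A call with a gripper value outside its range is refused whole. OPENING is the opening in per cent of the stroke, from 0 (shut) to 100 (fully open), set as the call begins (- or left out, the last holds). The fingers move at their own pace and stop on an object; FORCE is the grip in N (left out, the last holds). Time passes only in rows, so rows that do not move let the fingers close. It gives the time, the measured TCP pose, the force and the opening at its end, in the units of the state.
- r.state(): the state, without advancing time (a new reading comes with each control period).
- vision.grab_frame(name): name is "scene" or "top" or "wrist"; returns a dict with "img" (384x512x3 uint8, red, green, blue), "mtx" (3x3 intrinsics, pixels), "origin" and "rotation" of the camera in the world. Camera axes: x right, y up, looking along -z (the intrinsics and any distortion apply to the point x, -y, -z); pixel columns grow to the right and rows downward; lengths in m; the calibration is good to about 2 mm. A picture is of the moment at which its call begins. There is no depth.
- job.job_done(): hands the job in, once; it reports no verdict.
The state is a dict: "t": time; "joint_pos": joint angles; "joint_vel": joint speeds; "joint_efforts": joint torques, N m; "tcp_pos": TCP position; "tcp_rot": TCP orientation; "contact_force": force on the tool from outside, world axes, zero at the start; "wrist_torque": the same for the moment, N m; "width": opening from 0.0 (shut) to 1.0 (fully open).
Only numpy, scipy, OpenCV 4.12 (cv2) and the standard library are available. Lean on these libraries where they do the work, as an engineer would, in place of code of your own. Each camera call takes 0.05 s, during which the arm holds its last target. There are 200 camera calls.

## Working session

There is one attempt and no reset: what is moved stays moved. The work goes in short steps, Python scripts to look and compute and a shell command to move; the robot and the scene stay as the last step left them, time stands still between calls to the robot, and variables do not carry over. Pictures are saved under pics/ and viewed, about 8 in all and at most 12, crops included, and the job is handed in when it is done.

```bash
mkdir -p pics
cat > h.py <<'E'
import numpy as np, cv2
from station import r, vision, job
def grab(n,save=None):
    f=vision.grab_frame(n)
    if save: cv2.imwrite('pics/'+save,f['img'][:,:,::-1])
    return f
def ray(f,u,v):
    K=f['mtx'];d=np.array([(u-K[0,2])/K[0,0],-(v-K[1,2])/K[1,1],-1.0])
    return np.array(f['origin']),np.array(f['rotation'])@d
def onz(f,u,v,z):
    o,d=ray(f,u,v);return o+d*(z-o[2])/d[2]
def proj(f,p):
    c=np.array(f['rotation']).T@(np.array(p)-f['origin']);K=f['mtx']
    return K[0,0]*c[0]/-c[2]+K[0,2],K[1,1]*-c[1]/-c[2]+K[1,2]
E
python3 - <<'E'
from h import *
a=grab('top');b=grab('scene')
for f in(a,b): print(f['mtx'],f['origin'],f['rotation'],[k for k in f])
cv2.imwrite('pics/top1.png',cv2.resize(a['img'][:,:,::-1],(800,600)))
cv2.imwrite('pics/scene1.png',cv2.resize(b['img'][:,:,::-1],(800,600)))
print(r.state())
E
```

```text
[[500.13223188   0.         251.48605186]
 [  0.         500.13223188 187.96925407]
 [  0.           0.           1.        ]] [0.42073641 0.19043475 1.36520855] [[-0.01604396  0.99097623 -0.13307406]
 [-0.99986922 -0.01563041  0.00415178]
 [ 0.00203431  0.13312327  0.9910974 ]] ['img', 'mtx', 'origin', 'rotation']
[[346.51768446   0.         251.21473663]
 [  0.         346.51768446 190.66884007]
 [  0.           0.           1.        ]] [ 0.33131857 -0.35767904  0.75780123] [[ 0.92374426  0.28208745 -0.25908147]
 [-0.3828731   0.69817014 -0.60495177]
 [ 0.01023364  0.65801605  0.75293436]] ['img', 'mtx', 'origin', 'rotation']
{'t': 0.1, 'joint_pos': array([65.97542039, 35.28431549, -0.72319595, 81.63268861,  0.46367904,
       63.22079295, -2.31126508]), 'joint_vel': array([ 0.02045318, -0.1375922 ,  0.03536013, -0.28703921, -0.02327708,
       -0.05035173, -0.10246571]), 'joint_efforts': array([ 1.03901144e-03, -4.70381534e+01,  2.60322886e-01, -1.71570325e+01,
        1.01273044e-02,  5.88593088e-03,  7.41057050e-06]), 'tcp_pos': array([ 0.24856721, -0.59986613,  0.24124391]), 'tcp_rot': array([[ 9.23788918e-01,  3.82901016e-01, -9.20500658e-04],
       [ 3.82902122e-01, -9.23786375e-01,  2.16780420e-03],
       [-2.02915336e-05, -2.35505516e-03, -9.99997227e-01]]), 'contact_force': array([-0.69453271,  0.45047674, -0.0746036 ]), 'wrist_torque': array([ 0.01735322,  0.02573321, -0.01344165]), 'width': 0.9993489897892527}
```

View pics/top1.png

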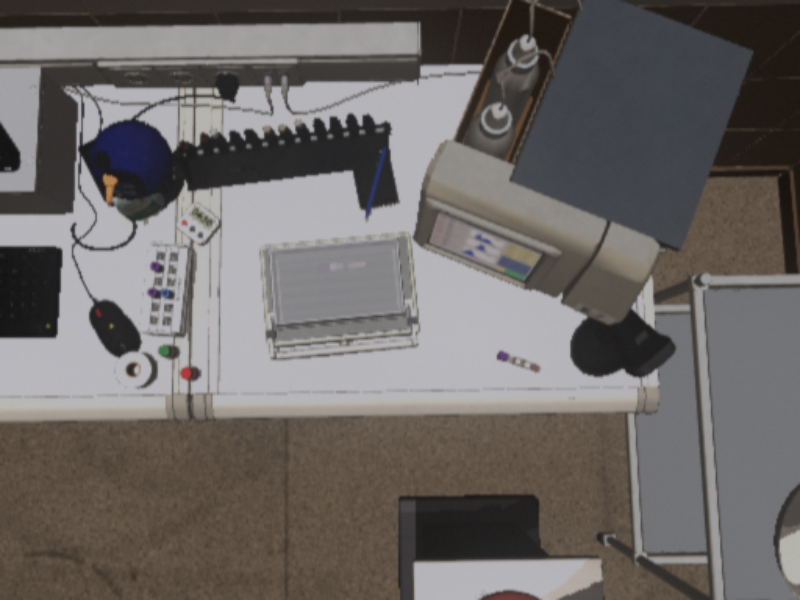

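View pics/scene1.png

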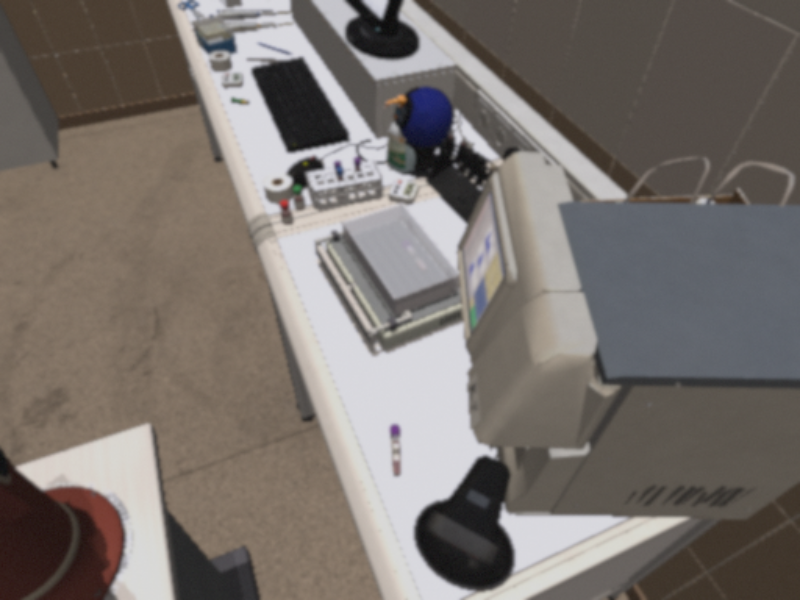

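The top view shows the mixer with its bar towards the robot, ends near (272,356) and (418,347). The tube lies at right with its cap near (502,356) and bottom near (539,369), all in 800x600 px. I'll measure both next.

Run:
```python
from h import *
a=grab('top')
s=.64
for n,u,v,z in [('barL',272,356,.055),('barR',418,347,.055),('cap',500,356,.007),('bot',540,369,.007),('cTL',262,244,.05),('cTR',410,234,.05)]:
    print(n,onz(a,u*s,v*s,z).round(4))
im=a['img'];cv2.imwrite('pics/top2.png',cv2.resize(im[140:245,155:360][:,:,::-1],None,fx=3.9,fy=3.9,interpolation=cv2.INTER_CUBIC))
```

```text
barL [0.4947 0.389  0.055 ]
barR [0.5059 0.1444 0.055 ]
cap [0.4911 0.0007 0.007 ]
bot [ 0.4675 -0.0678  0.007 ]
cTL [0.6867 0.4077 0.05  ]
cTR [0.7002 0.154  0.05  ]
```

View pics/top2.png

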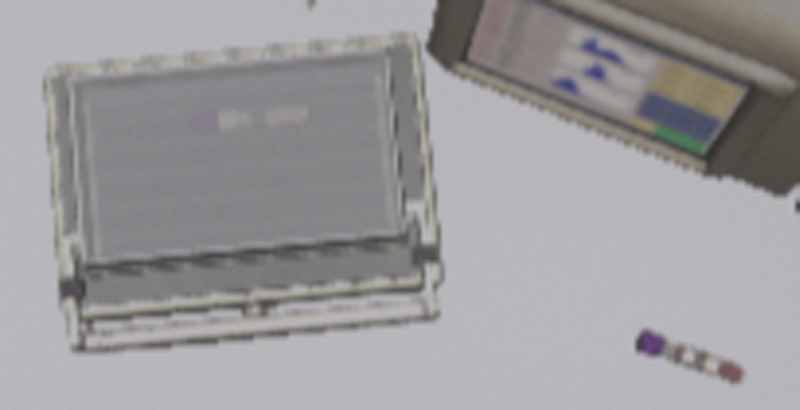

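```bash
python3 -m handwheel '0.4 1 0.3 1;0.4 1 0.3 1;0.4 1 0.3 1;0.4 1 0.3 1;0.4 1 0.3 1;0.4 1 0.3 1;0.4 1 0.3 1;0.4 1 0.3 1;0.4 1 0.2 1;0.4 1 0 1;0.3 1 0 1;0.3 1 0 1' 0
python3 - <<'E'
from h import *
a=grab('top')
c=lambda U,V:(155+U/3.9,140+V/3.9)
P={}
for n,U,V,z in [('barL',73,350,.055),('barR',438,318,.055),('bL',45,68,.05),('bR',418,35,.05),('plunger',258,318,.05),('cap',640,341,.007),('bot',743,374,.007)]:
    P[n]=onz(a,*c(U,V),z);print(n,P[n].round(4))
d=(P['barL']-P['barR']);e=P['bL']-P['bR']
print(np.degrees(np.arctan2(-d[0],d[1])),np.degrees(np.arctan2(-e[0],e[1])),(P['barL']+P['barR'])/2,(P['bL']+P['bR'])/2)
E
```

```text
t: 1.65
tcp_pos: [0.4323, -0.1057, 0.3447]
tcp_rot: [[0.104, 0.995, -0.007], [0.995, -0.104, -0.003], [-0.003, -0.007, -1.0]]
contact_force: [0.8, -0.2, 0.5]
width: -0.0
barL [0.4897 0.3899 0.055 ]
barR [0.5073 0.1449 0.055 ]
bL [0.6833 0.4108 0.05  ]
bR [0.7024 0.1546 0.05  ]
plunger [0.5095 0.2661 0.05  ]
cap [0.4922 0.0031 0.007 ]
bot [ 0.4682 -0.0676  0.007 ]
4.096447723505477 4.258720491669105 [0.49850789 0.26741498 0.055     ] [0.69282964 0.28265778 0.05      ]
```

```bash
python3 -m handwheel '0 1 0 1;0 1 0 1;0 1 0 0;0 1 0 0;0 1 -0.4 0;0 1 -0.6 0;0 1 -0.8 0;0 0.9 -0.8 0;0 0.9 -0.8 0;0 0.2 -0.8 0;0 0 -0.5 0;0 0 0 0'
python3 - <<'E'
from h import *
f=grab('wrist'); cv2.imwrite('pics/w1.png',f['img'][:,:,::-1])
s=r.state();print(s['tcp_pos'],s['t'])
u=.4985;
for p in [(.4985,.2674,.055),(.4897,.3899,.055),(.5073,.1449,.055)]: print(proj(f,p))
E
```

```text
t: 3.2
tcp_pos: [0.4325, 0.2713, 0.1499]
tcp_rot: [[-0.084, 0.996, -0.004], [0.996, 0.084, -0.0], [0.0, -0.004, -1.0]]
contact_force: [-0.0, 0.5, 1.1]
width: 0.002
[0.43311233 0.27173555 0.15074994] 3.25
(np.float64(341.5740399604012), np.float64(205.4100329649898))
(np.float64(357.62522908891515), np.float64(28.485703118694175))
(np.float64(329.337593721618), np.float64(340.2863360951475))
```

View pics/w1.png

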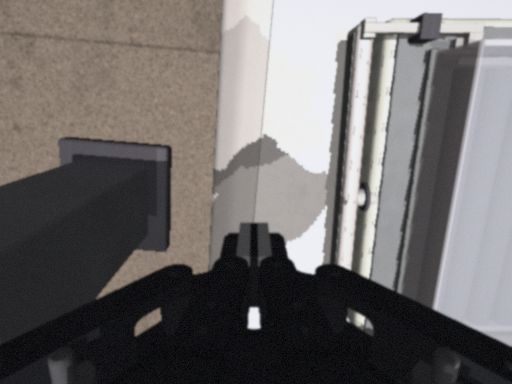

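The wrist view shows the bar's front top edge running (352,28) to (338,245), where my estimate projects. The plunger bolt is at (362,198). I'll go down in front of the bar.

```bash
python3 -m handwheel '0 0 -0.8 0;0 0 -0.8 0;0 0 -0.7 0;0 0 -0.4 0;0.3 0 -0.1 0;0.3 0 0 0;0.2 0 0 0;0 0 0 0'; python3 -m handwheel '0.1 -0.05 0 0;0.1 -0.05 0 0;0 0 0 0'
```

```text
t: 4.25
tcp_pos: [0.4773, 0.2733, 0.0455]
tcp_rot: [[-0.075, 0.997, 0.018], [0.997, 0.075, 0.012], [0.01, 0.018, -1.0]]
contact_force: [-0.2, -0.2, 0.0]
width: 0.001
t: 4.62
tcp_pos: [0.4856, 0.2689, 0.0461]
tcp_rot: [[-0.075, 0.997, 0.018], [0.997, 0.075, 0.012], [0.01, 0.019, -1.0]]
contact_force: [1.0, -0.5, -0.1]
width: 0.0
```

```bash
python3 -m handwheel '0.1 0 -0.1 0;0.05 0 0 0;0 0 0 0'; python3 -m handwheel '0.1 0.01 0 0;0 0 0 0'; python3 -m handwheel '0.1 0.01 0 0;0 0 0 0'
```

```text
t: 5.0
tcp_pos: [0.4883, 0.269, 0.0414]
tcp_rot: [[-0.077, 0.997, 0.012], [0.997, 0.077, 0.01], [0.009, 0.013, -1.0]]
contact_force: [-1.7, -0.3, 1.4]
width: -0.003
t: 5.25
tcp_pos: [0.4912, 0.2692, 0.0413]
tcp_rot: [[-0.078, 0.997, 0.01], [0.997, 0.078, 0.008], [0.008, 0.01, -1.0]]
contact_force: [-2.6, -0.4, 3.7]
width: -0.0
t: 5.5
tcp_pos: [0.4944, 0.2695, 0.0413]
tcp_rot: [[-0.078, 0.997, 0.008], [0.997, 0.078, 0.008], [0.007, 0.008, -1.0]]
contact_force: [-4.8, -1.5, 2.6]
width: 0.001
```

```bash
python3 -m handwheel '0.08 0.01 0 0;0 0 0 0'; python3 -m handwheel '0.06 0.01 0 0;0 0 0 0;0 0 0 0;0 0 0 0'
python3 - <<'E'
from h import *
f=grab('top');im=f['img'][140:245,155:300]
cv2.imwrite('pics/t3.png',cv2.resize(im[:,:,::-1],None,fx=4,fy=4,interpolation=cv2.INTER_CUBIC))
E
```

```text
t: 5.75
tcp_pos: [0.4953, 0.2695, 0.0412]
tcp_rot: [[-0.079, 0.997, 0.003], [0.997, 0.079, 0.005], [0.005, 0.004, -1.0]]
contact_force: [-4.1, 0.0, 3.3]
width: -0.003
t: 6.25
tcp_pos: [0.4949, 0.2694, 0.0413]
tcp_rot: [[-0.079, 0.997, -0.002], [0.997, 0.079, 0.003], [0.003, -0.001, -1.0]]
contact_force: [-4.0, -0.7, 3.6]
width: -0.001
```

View pics/t3.png

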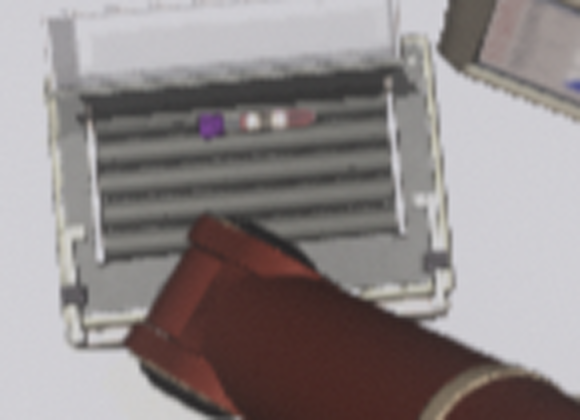

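The cover has sprung up and stands at the back, with tube_in in place at crop (210,125)-(315,118). I'll back off, which lets the bar out, and go over the tube.

```bash
python3 -m handwheel '-0.2 0 0 0;-0.4 0 0 0;-0.3 0 0.3 0;0 0 0.8 0;0 0 0.8 0;0 -0.5 0.8 -0.6;0 -1 0.6 -1;0 -1 0.2 -1;0 -1 0 -1;0 -1 0 -1;0 -1 0 0;0.3 -1 0 0' 45 20;python3 -m handwheel '0.4 -0.8 0 0;0.2 -0.2 0 0;0 0 0 0'
python3 - <<'E'
from h import *
f=grab('wrist','w2.png');s=r.state();print(s['tcp_pos'],np.degrees(np.arctan2(s['tcp_rot'][1,1],s['tcp_rot'][0,1])))
print(proj(f,(.4922,.0031,.007)),proj(f,(.4682,-.0676,.007)))
hsv=cv2.cvtColor(f['img'],cv2.COLOR_RGB2HSV)
m=((hsv[...,1]>60)&(hsv[...,0]>125)&(hsv[...,0]<160)&(hsv[...,2]>40)).astype('uint8')
n,l,st,c=cv2.connectedComponentsWithStats(m)
for i in range(1,n):
    if st[i,4]>40: print(st[i],c[i],onz(f,*c[i],.008))
E
```

```text
t: 7.8
tcp_pos: [0.4883, 0.0081, 0.1986]
tcp_rot: [[0.326, 0.944, 0.056], [0.945, -0.327, 0.01], [0.027, 0.05, -0.998]]
contact_force: [0.2, 0.6, 1.1]
width: 0.448
t: 8.18
tcp_pos: [0.5176, -0.0376, 0.2022]
tcp_rot: [[0.333, 0.94, 0.069], [0.942, -0.335, 0.007], [0.029, 0.063, -0.998]]
contact_force: [-0.1, 0.9, -0.5]
width: 0.447
[ 0.5171472  -0.03712651  0.20210199] -19.51988025949261
(np.float64(207.00446361953487), np.float64(143.46339123764923)) (np.float64(210.38660180839355), np.float64(212.03905876616355))
[201 141  14  17 207] [207.3236715 149.2173913] [ 0.4904346  -0.00248249  0.008     ]
```

View pics/w2.png

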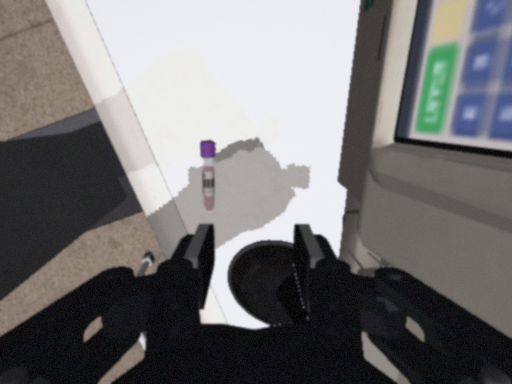

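The wrist view shows the tube with its cap at (207,149) and bottom at (209,211), matching the top-view fix and square to the jaws. The tool has tilted about 4°, so I'll move slower.

```bash
python3 -m handwheel '-0.3 0.05 -0.4 0;-0.3 0.05 -0.5 0;-0.2 0 -0.5 0;-0.1 0 -0.5 0;0 0 -0.4 0;0 0 -0.3 0;0 0 -0.2 0;0 0 0 0;0 0 0 0;0 0 0 0'
```

```text
t: 9.48
tcp_pos: [0.4805, -0.0185, 0.091]
tcp_rot: [[0.31, 0.948, 0.078], [0.95, -0.312, 0.014], [0.038, 0.069, -0.997]]
contact_force: [-0.6, -0.8, -0.6]
width: 0.451
```

```bash
python3 -m handwheel '0 -0.3 0 0;0 0 0 0;0 0 0 0;0 0 0 0'; python3 -m handwheel '0 0 0.5 0;0 0 0.5 0;0 0 0 0;0 0 0 0'; python3 -m handwheel '0 0 0 1;0 0 0 0;0 0 0 -1;0 0 0 0'
```

```text
t: 9.98
tcp_pos: [0.481, -0.0324, 0.0916]
tcp_rot: [[0.312, 0.947, 0.079], [0.949, -0.314, 0.014], [0.038, 0.071, -0.997]]
contact_force: [-0.3, -0.1, -0.1]
width: 0.445
t: 10.48
tcp_pos: [0.4801, -0.0318, 0.1316]
tcp_rot: [[0.311, 0.947, 0.077], [0.95, -0.313, 0.014], [0.038, 0.069, -0.997]]
contact_force: [0.8, 1.0, 0.4]
width: 0.45
t: 10.98
tcp_pos: [0.4784, -0.0314, 0.1288]
tcp_rot: [[0.313, 0.947, 0.072], [0.949, -0.314, 0.015], [0.037, 0.064, -0.997]]
contact_force: [-0.7, -0.4, 0.3]
width: 0.448
```

```bash
python3 -m handwheel '0 0 -0.5 0;0 0 -0.5 0;0 0 -0.5 0;0 0 -0.5 0;0 0 -0.3 0;0 0 -0.2 0;0 0 0 0;0 0 0 0'
```

```text
t: 11.98
tcp_pos: [0.4796, -0.031, 0.0254]
tcp_rot: [[0.308, 0.948, 0.074], [0.95, -0.31, 0.015], [0.037, 0.065, -0.997]]
contact_force: [-0.1, 0.9, 0.6]
width: 0.453
```

```bash
python3 -m handwheel '0 0 -0.2 0;0 0 -0.05 0;0 0 0 0'; python3 -m handwheel '0 0 0 0;0 0 0 0;0 0 0 0;0 0 0 0;0 0 0 0' 0 20
```

```text
t: 12.35
tcp_pos: [0.4803, -0.0312, 0.0157]
tcp_rot: [[0.309, 0.948, 0.076], [0.95, -0.311, 0.015], [0.038, 0.067, -0.997]]
contact_force: [0.1, 0.3, 1.0]
width: 0.45
t: 12.98
tcp_pos: [0.4804, -0.0312, 0.0159]
tcp_rot: [[0.309, 0.948, 0.076], [0.95, -0.311, 0.015], [0.038, 0.068, -0.997]]
contact_force: [0.3, 0.1, -0.5]
width: 0.132
```

```bash
python3 -m handwheel '0 0 0.2 0;0 0 0.4 0;0 0 0.4 0;0 0 0.6 0;0 0 0.8 0;0 0 0.8 0;0 0 0.5 0;0 0 0 0'
python3 - <<'E'
from h import *
f=grab('wrist');g=grab('top')
s=r.state();print(s['width'],s['tcp_pos'])
u,v=map(int,proj(g,s['tcp_pos']))
c=g['img'][v-45:v+45,u-60:u+60]
cv2.imwrite('pics/w3.png',np.hstack([cv2.resize(f['img'][100:300,150:370],(440,400)),cv2.resize(c,(360,400))])[:,:,::-1])
E
```

```text
t: 13.98
tcp_pos: [0.4791, -0.0316, 0.1715]
tcp_rot: [[0.309, 0.948, 0.077], [0.95, -0.311, 0.014], [0.037, 0.069, -0.997]]
contact_force: [-0.1, 0.4, -0.0]
width: 0.139
0.13746098520549535 [ 0.47785931 -0.03165139  0.16972466]
```

View pics/w3.png

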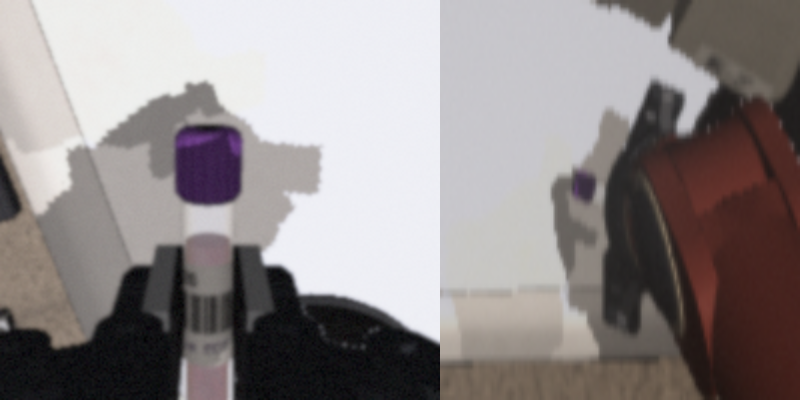

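The tube is held straight between the pads, cap end at crop (208,125). Next I'll measure the rollers in the top view.

Run:
```python
from h import *
g=grab('top');f=grab('wrist');s=r.state()
print('capend',onz(f,254,162,s['tcp_pos'][2]-.009),s['tcp_pos'])
gray=cv2.cvtColor(g['img'],cv2.COLOR_RGB2GRAY).astype('float32')
O=np.array([.608,.276,0]);
for yaw in (3.5,4.2,4.9):
    a=np.radians(yaw);X=np.array([np.cos(a),np.sin(a),0]);Y=np.array([-X[1],X[0],0])
    xs=np.arange(-.07,.071,.002);ys=np.arange(-.085,.0851,.005)
    uv=np.array([[proj(g,O+x*X+y*Y+[0,0,.073]) for y in ys] for x in xs],'float32')
    pr=cv2.remap(gray,uv[...,0].copy(),uv[...,1].copy(),cv2.INTER_LINEAR)
    p=pr.mean(1);w=(abs(xs)<.05)
    # phase of 20 mm period: brightness max at roller tops
    q=(p[w]-np.polyval(np.polyfit(xs[w],p[w],1),xs[w]))@np.exp(-2j*np.pi*xs[w]/.02)
    print(yaw,abs(q),np.angle(q)*-.02/(2*np.pi)*1000)
    if yaw==4.2: print(dict(zip((xs*1000).round().astype(int).tolist(),p.astype(int).tolist())))
a=np.radians(4.2);X=np.array([np.cos(a),np.sin(a),0]);Y=np.array([-X[1],X[0],0])
ys=np.arange(-.115,.116,.003)
p=np.mean([[gray[tuple(int(round(k)) for k in proj(g,O+x*X+y*Y+[0,0,.072])[::-1])] for y in ys] for x in np.arange(-.03,.03,.003)],0)
print(dict(zip((ys*1000).round().astype(int).tolist(),p.astype(int).tolist())))
cv2.imwrite('pics/t4.png',cv2.resize(g['img'][140:245,155:300][:,:,::-1],None,fx=4,fy=4,interpolation=cv2.INTER_CUBIC))
```

```text
capend [0.48941507 0.00639222 0.15990979] [ 0.47744983 -0.03156853  0.16890979]
3.5 447.40208646410355 3.4694988001859954
4.2 454.9744984799101 3.5350369538105197
{-70: 134, -68: 134, -66: 134, -64: 134, -62: 134, -60: 134, -58: 134, -56: 134, -54: 134, -52: 133, -50: 125, -48: 107, -46: 88, -44: 84, -42: 95, -40: 108, -38: 117, -36: 118, -34: 111, -32: 99, -30: 86, -28: 74, -26: 71, -24: 79, -22: 94, -20: 107, -18: 116, -16: 117, -14: 111, -12: 99, -10: 85, -8: 74, -6: 71, -4: 79, -2: 94, 0: 106, 2: 115, 4: 117, 6: 110, 8: 99, 10: 85, 12: 73, 14: 70, 16: 79, 18: 94, 20: 107, 22: 115, 24: 115, 26: 107, 28: 96, 30: 89, 32: 88, 34: 90, 36: 96, 38: 103, 40: 109, 42: 114, 44: 115, 46: 110, 48: 102, 50: 101, 52: 112, 54: 125, 56: 130, 58: 130, 60: 130, 62: 128, 64: 125, 66: 127, 68: 133, 70: 138}
4.9 443.5799102836013 3.6017905027788943
{-115: 138, -112: 137, -109: 137, -106: 136, -103: 134, -100: 133, -97: 184, -94: 128, -91: 97, -88: 96, -85: 93, -82: 91, -79: 92, -76: 92, -73: 92, -70: 93, -67: 94, -64: 97, -61: 95, -58: 95, -55: 92, -52: 91, -49: 92, -46: 93, -43: 93, -40: 94, -37: 95, -34: 96, -31: 95, -28: 94, -25: 92, -22: 92, -19: 92, -16: 93, -13: 93, -10: 93, -7: 96, -4: 97, -1: 95, 2: 93, 5: 92, 8: 93, 11: 92, 14: 91, 17: 94, 20: 96, 23: 95, 26: 96, 29: 97, 32: 96, 35: 95, 38: 92, 41: 93, 44: 94, 47: 96, 50: 98, 53: 100, 56: 99, 59: 99, 62: 97, 65: 97, 68: 95, 71: 94, 74: 96, 77: 97, 80: 100, 83: 102, 86: 101, 89: 101, 92: 99, 95: 96, 98: 127, 101: 183, 104: 141, 107: 138, 110: 138, 113: 139}
```

View pics/t4.png

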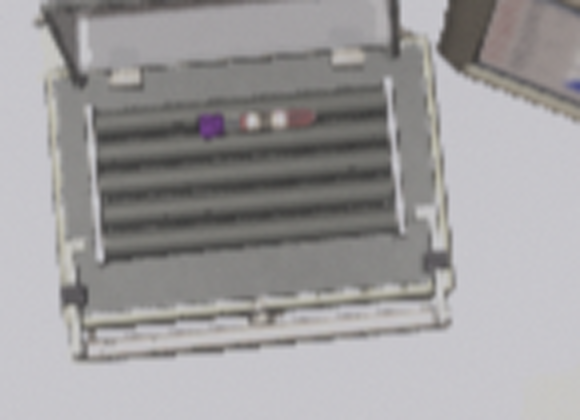

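Roller bright bands repeat every 20 mm, and tube_in lies in the rear groove at crop (198-315,122). The bar is back out. I'll fix the groove from tube_in.

Run:
```python
from h import *
g=grab('top');h=cv2.cvtColor(g['img'],cv2.COLOR_RGB2HSV)[160:182,195:245]
m=(h[...,1]>70)&(h[...,0]>125)
v,u=np.nonzero(m&(h[...,0]<160));cap=onz(g,195+u.mean(),160+v.mean(),.081)
b=onz(g,155+300/4,140+117/4,.081);print('cap',cap,195+u.mean(),160+v.mean(),'body',b)
a=np.radians(4.2);X=np.array([np.cos(a),np.sin(a),0]);Y=np.array([-X[1],X[0],0])
for O in ([.608,.276,0],):print([( (p-O)@X,(p-O)@Y) for p in (cap,b)])
for sx in (.003,.004):
  G=np.array([.608,.276,0])+X*(sx-.03)+Y*.0015;print(G)
s=r.state()
print('shift units',(G-s['tcp_pos'])/.04,'turn',(np.degrees(np.arctan2(*s['tcp_rot'][[1,0],1]))))
```

```text
cap [0.63970498 0.29900994 0.081     ] 207.41379310344828 170.93103448275863 body [0.64321859 0.24020172 0.081     ]
[(np.float64(0.03330504529719062), np.float64(0.020626127002351672)), (np.float64(0.03250220532317028), np.float64(-0.03828148592994177))]
[0.58096265 0.27551854 0.        ]
[0.58195997 0.27559178 0.        ]
shift units [ 2.61072039  7.67670993 -4.2207037 ] turn -18.099949685976124
```

```bash
python3 -m handwheel '0.1 0.4 0 0.4;0.2 0.6 0 0.6;0.25 0.7 0 0.6;0.3 0.8 0 0.6;0.3 0.8 0 0.6;0.3 0.8 0 0.6;0.3 0.8 0 0.5;0.3 0.7 0 0.4;0.2 0.5 0 0.2;0.1 0.3 0 0;0 0.2 0 0;0 0 0 0'
```

```text
t: 15.72
tcp_pos: [0.5681, 0.2553, 0.1611]
tcp_rot: [[-0.113, 0.993, 0.044], [0.993, 0.111, 0.045], [0.04, 0.049, -0.998]]
contact_force: [-1.1, 0.2, 0.7]
width: 0.139
```

```bash
python3 -m handwheel '0.2 0.3 -0.2 -0.2;0.1 0.2 -0.3 -0.2;0 0 -0.4 0;0 0 -0.3 0;0 0 -0.1 0;0 0 0 0;0 0 0 0'
python3 - <<'E'
from h import *
f=grab('wrist');g=grab('scene');s=r.state();print(s['tcp_pos'])
u,v=map(int,proj(g,s['tcp_pos']))
cv2.imwrite('pics/w5.png',np.hstack([cv2.resize(f['img'][60:320,100:412],(420,350)),cv2.resize(g['img'][v-40:v+60,u-55:u+55],(380,350))])[:,:,::-1])
E
```

```text
t: 16.6
tcp_pos: [0.5807, 0.2729, 0.104]
tcp_rot: [[-0.072, 0.996, 0.044], [0.997, 0.07, 0.04], [0.036, 0.047, -0.998]]
contact_force: [-0.0, 0.3, 0.1]
width: 0.133
[0.58083969 0.27297658 0.10423731]
```

View pics/w5.png

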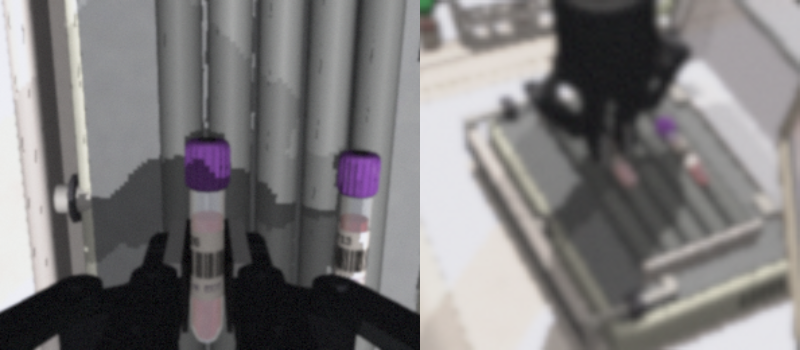

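The tube hangs directly over the front groove: the groove line is at (205,60) and the cap at (208,165), parallel. I'll lower it until it touches.

```bash
python3 -m handwheel '0 0 -0.15 0;0 0 -0.12 0;0 0 0 0;0 0 0 0'; python3 -m handwheel '0 0 -0.06 0;0 0 0 0'; python3 -m handwheel '0 0 -0.05 0;0 0 0 0'
```

```text
t: 17.2
tcp_pos: [0.5811, 0.2731, 0.0933]
tcp_rot: [[-0.072, 0.996, 0.046], [0.997, 0.07, 0.04], [0.037, 0.048, -0.998]]
contact_force: [-0.2, 0.4, 0.2]
width: 0.138
t: 17.45
tcp_pos: [0.5812, 0.2731, 0.0909]
tcp_rot: [[-0.072, 0.996, 0.046], [0.997, 0.07, 0.04], [0.037, 0.048, -0.998]]
contact_force: [-0.0, 0.0, -0.9]
width: 0.131
t: 17.7
tcp_pos: [0.5812, 0.2731, 0.0888]
tcp_rot: [[-0.072, 0.996, 0.046], [0.997, 0.07, 0.04], [0.037, 0.049, -0.998]]
contact_force: [0.2, 0.3, -0.4]
width: 0.132
```

```bash
python3 -m handwheel '0 0 -0.05 0;0 0 0 0'; python3 -m handwheel '0 0 -0.05 0;0 0 0 0'
```

```text
t: 17.95
tcp_pos: [0.5812, 0.2732, 0.0867]
tcp_rot: [[-0.072, 0.996, 0.046], [0.997, 0.07, 0.04], [0.037, 0.049, -0.998]]
contact_force: [0.3, -0.0, -0.8]
width: 0.134
t: 18.2
tcp_pos: [0.5817, 0.2734, 0.0856]
tcp_rot: [[-0.072, 0.996, 0.047], [0.997, 0.07, 0.041], [0.037, 0.05, -0.998]]
contact_force: [-0.4, -0.7, 0.6]
width: 0.134
```

```bash
python3 -m handwheel '0 0 -0.04 0;0 0 0 0'
```

```text
t: 18.45
tcp_pos: [0.5818, 0.2734, 0.0855]
tcp_rot: [[-0.072, 0.996, 0.048], [0.997, 0.071, 0.04], [0.037, 0.051, -0.998]]
contact_force: [-0.8, -0.2, 1.3]
width: 0.132
```

Contact: the tool no longer goes down and the upward force is rising. I'll open a little and lift away.

```bash
python3 -m handwheel '0 0 0 0;0 0 0 0;0 0 0 0' 28; python3 -m handwheel '0 0 0.1 0;0 0 0.2 0;0 0 0.4 0;0 0 0.6 0;0 0 0.8 0;-0.3 0 0.8 0;-0.5 -0.5 0.5 0;-0.5 -0.8 0 0;-0.3 -1 0 0;0 -1 0 0;0 -1 0 0;0 0 0 0'
python3 - <<'E'
from h import *
g=grab('top');f=grab('scene');print(r.state()['tcp_pos'])
a=np.radians(4.2);X=np.array([np.cos(a),np.sin(a),0]);Y=np.array([-X[1],X[0],0]);O=np.array([.608,.276,0])+X*.003+Y*.0015
h=cv2.cvtColor(g['img'],cv2.COLOR_RGB2HSV);m=((h[...,1]>70)&(h[...,0]>125)&(h[...,0]<160)).astype('uint8')
n,l,st,c=cv2.connectedComponentsWithStats(m)
for i in range(1,n):
    if st[i,4]>8: p=onz(g,*c[i],.081)-O;print(st[i],p@X,p@Y)
u,v=map(int,proj(f,O+[0,0,.07]))
cv2.imwrite('pics/fin.png',np.hstack([cv2.resize(g['img'][140:245,155:300],(420,350)),cv2.resize(f['img'][v-60:v+60,u-65:u+65],(380,350))])[:,:,::-1])
E
```

```text
t: 18.82
tcp_pos: [0.5817, 0.2734, 0.0847]
tcp_rot: [[-0.072, 0.996, 0.048], [0.997, 0.07, 0.04], [0.037, 0.05, -0.998]]
contact_force: [0.4, -0.2, -0.4]
width: 0.281
t: 20.32
tcp_pos: [0.5164, 0.0996, 0.2383]
tcp_rot: [[-0.076, 0.995, 0.064], [0.996, 0.073, 0.045], [0.041, 0.067, -0.997]]
contact_force: [-0.4, 0.4, 0.4]
width: 0.283
[0.51623568 0.10421097 0.23876546]
[ 97 168   5   5  20] 0.05780879559222278 0.2997027817214324
[205 169   6   5  29] 0.03030504529719059 0.019126127002351678
[ 95 185   5   5  20] 0.01401698304625114 0.30676212463640995
[203 192   6   6  30] -0.02965059290804408 0.028579374195440422
```

View pics/fin.png

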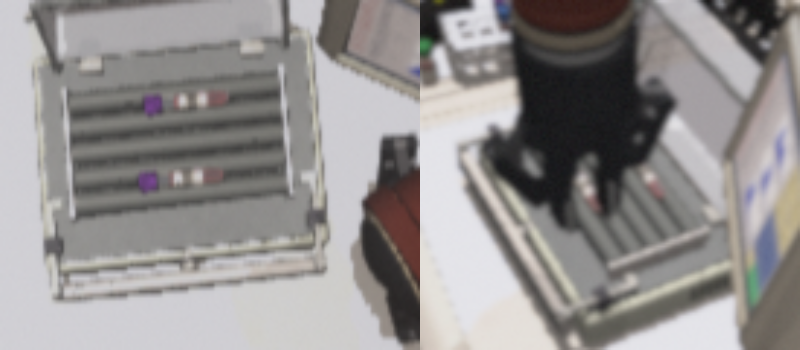

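The final view shows the new tube in the front groove (cap at (149,181)), tube_in still in the rear groove, the cover open, the bar out and the arm clear.

```bash
python3 -c "
from station import job
print(job.job_done())"
```

```text
the job is handed in; nothing more can be done
None
```

The tube is on the roller mixer in the front groove, and I handed the job in at about 20 s of the 58 s allowed; no verdict was reported.

- **Cover:** I pushed the release bar at its middle with closed fingers, at about 4–5 N. Both catches let go, the cover sprang open, and the bar came back out.
- **Tube:** I lowered it into the groove in small steps until it touched, at about 1 N, then opened the fingers and lifted clear.

**Last checks (top camera):**
- The new tube's cap is at mixer x = -29.7 mm, y = 29 mm, so it lies in the front groove, along the rollers and wholly on them.
- The other tube is unmoved in the rear groove, at x = 30 mm.
- The cover is open, the bar is out, and the gripper is well clear of everything.

**What disagreed:**
- The tool picked up an unintended tilt of about 4° during the fast moves. The tube was still laid level.
- My first estimate of the mixer's position was about 3 mm out along x. I corrected it from the rollers and the other tube, so the x values above partly depend on that tube being in its groove.

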